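# Put the biscuits away in the pop-top keeper

## Robot

A 6-joint arm with a two-finger parallel gripper is mounted at the origin on a cart in front of the work surface, level with it; the furniture and walls round the work are solid. World frame = base frame: x ahead of the robot, y to its left, z up, the work surface at z = 0. Lengths are in m, angles in rad, forces in N, time in s.
With the tool pointing down it reaches from about 0.35 to 0.775 m from the base axis. Payload 5.5 kg.
Tool frame: the origin (TCP) lies at the very end of the fingers, on their centre line; the grasp point (between the pads) lies env.pinch_z behind it (env.pinch_z is the distance from the TCP to the grasp point, in m); z points along the fingers, y is the line along which they close (so a half turn about z gives the same grasp; the last joint's range is limited). The gripper opens to 85 mm and grips with 20 to 120 N. Pads are 22 mm wide; open, the fingers measure 114 mm over their backs; the gripper's body (76 mm by 85 mm) begins 54 mm behind the grasp point. The pads swing forward as they close: fully open they stand 13 mm farther back than shut.
Start: joints at [1.102, 0.313, 0.046, 1.304, 0, 1.431], TCP at [0.186, 0.544, 0.231] pointing down, gripper open.
Joint ranges: [-2.76, 2.76], [-0.86, 1.69], [-1.03, 1.26], [-2.2, 2.34], [-1.47, 1.5], [-3.14, 3.14]. Speed limits (rad/s): [2.57, 2.57, 3.14, 3.14, 3.14, 3.14].

## Interface

Orientations are given as a unit quaternion [w, x, y, z].
In Python, from workcell import env, eyes gives the robot as it stands.
- The arm moves only by the shell command python3 -m jog 'ROWS' [FORCE]. ROWS is JSON, one flat list of numbers, 7 for each row, row after row: the shift along the world's x, y, z as a fraction of full scale, then the turn, a rotation vector about the world's x, y, z as a fraction of full scale, then the opening, from -1 (shut) to 1 (fully open), so that 0 is half open. A call has 1 to 12 rows; each row is the pose to reach, as a shift and turn from the pose commanded when the call began, turning the shorter way round; what a row does not reach only later rows make up. Full scale, the value 1, is 20 cm for a shift and pi rad for a turn. A row lasts 1/12 s, in which the tool goes at most 41.7 mm and 7.16 degrees, less where a joint would pass 70% of its speed; a pose out of reach is approached as far as the arm can. A call with a number of a shift or a turn outside -1 to 1 is refused whole. A call with a gripper value outside its range is refused whole. The fingers move at their own pace and stop on an object; FORCE is the grip in N (left out, the last holds). Time passes only in rows, so rows that repeat a pose let the fingers close. It gives the time, the measured TCP pose, the force, the opening and the grip force at its end, in the units of the state.
- env.get_state(): the state, without advancing time (a new reading comes with each control period).
- eyes.read_camera(name): name is "scene" or "top"; returns (picture, depth): 400x640x3 uint8, red, green, blue; 400x640 float32, m along the optical axis (not along the pixel's ray), 0 where there is no reading.
- eyes.calibration(name): a dict with "fx", "fy", "cx", "cy" (pixels), "R" (3x3) and "t" (3): a world point X has camera coordinates R X + t. Camera axes: x right, y down, z forward; pixel columns grow to the right and rows downward; lengths in m; the calibration is good to about 2 mm. A picture is of the moment at which its call begins. calibration takes no time and is no camera call.
- env.hand_in(): hands the job in; it is judged then, once.
The state is a dict: "clock": time; "joint_pos": joint angles; "qvel": joint speeds; "tau": joint torques, N m; "tcp_pos": TCP position; "orientation": TCP orientation; "wrist_force": force on the tool from outside, world axes, zero at the start; "ft_torque": the same for the moment, N m; "finger_gap": finger opening in m; "grip_force": force on a finger pad.
Only numpy, scipy, OpenCV 4.12 (cv2) and the standard library are available. Lean on these libraries where they do the work, as an engineer would, in place of code of your own. Each camera call takes 0.05 s, during which the arm holds its last target. There are 200 camera calls.

## Task

The biscuits on the chopping board have cooled: put all of them away in the pop-top keeper. The round button in its lid clicks down and up by turns and may now stand either way (a light touch tells which): with it popped up, lift the lid off by the button and stand it aside, lay the biscuits flat in the keeper one on another, pushing each down with the sprung lift so that it lies below the rim, then put the lid back squarely and click its button down so that it stays down and seals. Leave everything else where it is.

Things in the scene. Friction and masses are not known exactly. Their poses are not given: they have to be found in the camera images.
- keeper_rim (a point): Centre of the keeper's mouth, level with its rim; z up. The keeper: dark green round canister with a steel rim, 104 mm tall, 78 mm across, bore 68 mm; it stands upright and firmly (it neither slides nor tips).
- lift (a joint): Sprung lift in the keeper: steel disc 61 mm across, sliding in the bore. 0: top, its face 12 mm below the rim; grows (m) as it is pushed down, to 0.072. The spring yields about one biscuit's thickness per biscuit's weight, but its rubber wiper drags (0.5 N): it hardly sinks by itself, gives to a push of 1 to 3 N and stays within 5 mm of where it was pushed.
- lid_mid (a point): The keeper's loose lid: oak disc 86 mm across, 12 mm thick, white plug 62 mm across and 9 mm deep below it, steel button on top, 0.24 kg. Point on its axis, half-way up the oak: 6 mm below the oak's top, 6 mm above the rim when the lid is on, 15 mm above the plug's foot, on which it stands when put aside. z up. Starts on the keeper. Too wide to grip: lift it by the raised button.
- button (a joint): Push-push button in the lid, steel, 44 mm across. 0: popped up, its top 18.5 mm above lid_mid (12.5 mm above the oak). 0.0100: latched down, sealed, top 2.5 mm above the oak. Pressed right down (0.0137, 1 mm below the oak's face; short of 0.012 nothing changes) and let go, it clicks to the other. Spring: 2 N to start from the top, 3.7 N from latched, 4.5 N at the bottom. Start unknown.
- biscuit_0_mid (a point): Round biscuit, 58 mm across, 16 mm thick, 40 g, rigid, flat on the board at the start; point at its centre, half-way up; z is its axis. Two to four are there; an absent one reads None.
- biscuit_1_mid (a point): Round biscuit, 58 mm across, 16 mm thick, 40 g, rigid, flat on the board at the start; point at its centre, half-way up; z is its axis. Two to four are there; an absent one reads None.
- biscuit_2_mid (a point): Round biscuit, 58 mm across, 16 mm thick, 40 g, rigid, flat on the board at the start; point at its centre, half-way up; z is its axis. Two to four are there; an absent one reads None.
- biscuit_3_mid (a point): Round biscuit, 58 mm across, 16 mm thick, 40 g, rigid, flat on the board at the start; point at its centre, half-way up; z is its axis. Two to four are there; an absent one reads None.
- board: The wooden chopping board under the biscuits, 300 x 200 x 21 mm, fixed, its long side leading away from the robot; the origin is the centre of its underside, y runs along its long side.
- clear_spot (a point): A point on the worktop, right of the board, round which the surface is clear for 60 mm: room to stand the lid.
- timer: Wind-up kitchen timer, 61 mm across, 48 mm tall, at the back left. Not part of the job; origin at the centre of its underside.
- honey: Jar of honey, 71 mm across, 110 mm tall, at the back left. Not part of the job; origin at the centre of its underside.
- spice_a: Spice jar with a green cap, 46 mm across, 106 mm tall, at the back left. Not part of the job; origin at the centre of its underside.
Not all that is in view belongs to the job. Leave any turquoise or yellow look-alike of the part that bears biscuit_3_mid alone.

How it is judged:
On the way, in this order (a step that is already met when the one before it is completed fails the run):
1. the lid is off the keeper (horizontal distance between lid_mid and keeper_rim above 0.08 m), for 0.2 s.
2. every biscuit lies in the keeper below its rim (horizontal distance between each of biscuit_0_mid, biscuit_1_mid, biscuit_2_mid, biscuit_3_mid and keeper_rim below 0.012 m and z of biscuit_0_mid in the frame of keeper_rim between -0.1 and -0.012 m and angle between each of biscuit_0_mid, biscuit_1_mid, biscuit_2_mid, biscuit_3_mid's own z axis and vertical below 0.5 rad and z of biscuit_1_mid in the frame of keeper_rim between -0.1 and -0.012 m and z of biscuit_2_mid in the frame of keeper_rim between -0.1 and -0.012 m and z of biscuit_3_mid in the frame of keeper_rim between -0.1 and -0.012 m), for 0.2 s.
At the end, for the whole second after the job is handed in: Every biscuit is in the keeper with its centre at least 12 mm below the rim; the lid is on squarely (within 6 mm of the keeper's axis, resting on the rim within 3 mm, tilted less than 3 degrees) and its button stays latched down (0.0085 to 0.0115) (all of step 2 and horizontal distance between lid_mid and keeper_rim below 0.006 m and z of lid_mid in the frame of keeper_rim below 0.009 m and angle between lid_mid's own z axis and vertical below 0.06 rad and value of joint button between 0.0085 and 0.0115 m and velocity of joint button below 0.01 m/s); the robot touches nothing.
It fails at once if one of the bystanders (timer, honey jar, spice jar) is shifted more than 30 mm (distance of any of timer, honey, spice_a from where it was at the start of the episode above 0.03 m).
It fails at once if a biscuit falls off the worktop (height (world z) of any of biscuit_0_mid, biscuit_1_mid, biscuit_2_mid, biscuit_3_mid below -0.05 m).
Of biscuit_0, biscuit_1, biscuit_2, biscuit_3 only 2 to 4 are there at a start; the rules pass over those that are not, and their reading is None.
At some moment in a run one of biscuit_0, biscuit_1, biscuit_2, biscuit_3 may be knocked a few centimetres aside while the robot is not near it.
It also fails if it takes over 210 s, if anything falls off the work surface, if the arm or the gripper's body presses on something with over 40 N, if the wrist force passes 120 N, or if a joint passes its speed limit or range.

## Working session

There is one attempt and no reset: what is moved stays moved. The work goes in short steps, Python scripts to look and compute and a shell command to move; the robot and the scene stay as the last step left them, time stands still between calls to the robot, and variables do not carry over. Pictures are saved under pics/ and viewed, at most 14 in all, crops included, and the job is handed in when it is done.

```bash
mkdir -p pics && ls && cat > h.py <<'E'
import numpy as np, cv2
from workcell import env, eyes
def shot(n,save=None):
    p,d=eyes.read_camera(n); p=np.asarray(p); d=np.asarray(d)
    if save: cv2.imwrite('pics/'+save,p[:,:,::-1])
    return p,d
def pts(n,d):
    c=eyes.calibration(n); v,u=np.mgrid[:d.shape[0],:d.shape[1]]
    P=np.stack([(u-c['cx'])/c['fx']*d,(v-c['cy'])/c['fy']*d,d],-1)
    W=(P-np.array(c['t']))@np.array(c['R']); W[d<=0]=np.nan
    return W
def ray(n,u,v,z):
    c=eyes.calibration(n);R=np.array(c['R']);t=np.array(c['t'])
    o=-R.T@t; r=R.T@np.array([(u-c['cx'])/c['fx'],(v-c['cy'])/c['fy'],1])
    return o+r*(z-o[2])/r[2]
E
python3 - <<'E'
from h import *
for n in ('scene','top'):
    p,d=shot(n,n+'0.png'); np.savez('/tmp/'+n+'0',p=p,d=d); c=eyes.calibration(n)
    print(n,c['fx'],c['cx'],c['cy'],-np.array(c['R']).T@np.array(c['t']))
s=env.get_state(); print(s, env.pinch_z)
E
```

```text
pics
scene 445.503014382289 319.56689487899183 201.72881508941808 [-0.46510143 -0.73546393  0.61764109]
top 406.69489506262676 318.56459813176986 205.317150634636 [ 0.39621806 -0.13216671  1.15110958]
{'clock': 0.1, 'joint_pos': array([ 1.10239983e+00,  3.13931613e-01,  4.50504933e-02,  1.30359052e+00,
       -5.52986268e-06,  1.43120713e+00]), 'qvel': array([ 0.00011695, -0.00174285,  0.00182218,  0.00095744, -0.00204409,
       -0.00128406]), 'tau': array([ 2.25445059e-03, -4.81723630e+01,  2.99246407e+01,  1.26794289e-02,
       -1.64577305e-04, -3.54820855e-06]), 'tcp_pos': array([0.18546553, 0.5437694 , 0.23047723]), 'orientation': array([-2.48098793e-04,  1.63663991e-01,  9.86515786e-01, -8.00074291e-04]), 'wrist_force': array([ 0.12528797, -0.24783305,  0.08612416]), 'ft_torque': array([-0.03435024, -0.00634264,  0.00975375]), 'grip_force': 0.0, 'finger_gap': 0.08516315187776644} 0.0187
```

View pics/scene0.png

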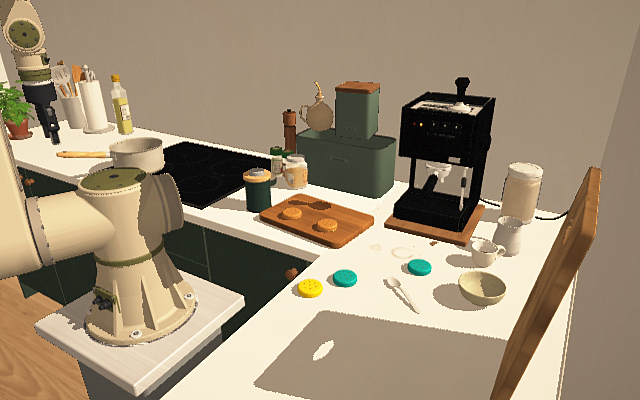

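View pics/top0.png

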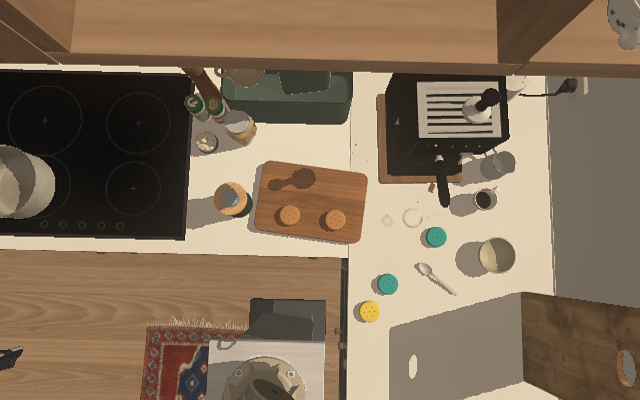

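Keeper with its lid is at scene (258,190) / top (231,198). Two biscuits are on the board at top (289,215) and (335,220). Turquoise and yellow look-alikes sit off the board at top (436,237), (387,284) and (370,312), so I leave those alone. The dark patch on the board near top (290,180) needs a closer look, so I'll crop it and measure.

```bash
python3 - <<'E'
from h import *
T=np.load('/tmp/top0.npz');S=np.load('/tmp/scene0.npz')
a=cv2.resize(T['p'][145:255,185:385],None,fx=4,fy=4,interpolation=cv2.INTER_CUBIC)[:300*2]
b=cv2.resize(S['p'][140:260,220:400],None,fx=4,fy=4,interpolation=cv2.INTER_CUBIC)
cv2.imwrite('pics/c_top.png',a[:,:,::-1]);cv2.imwrite('pics/c_scene.png',b[:,:,::-1])
W={n:pts(n,x['d']) for n,x in (('top',T),('scene',S))}
for n,u,v in [('top',289,215),('top',335,220),('top',305,177),('top',278,184),('top',320,200),('top',231,198),('scene',291,213),('scene',327,226),('scene',258,174),('scene',318,206),('top',206,142),('top',239,127),('top',400,220)]:
    print(n,u,v,np.round(np.nanmedian(W[n][v-2:v+3,u-2:u+3].reshape(-1,3),0),4))
# clusters by height in top: raised above board, near board
w=W['top']; 
def blobs(n,m,lab):
    k,l,st,c=cv2.connectedComponentsWithStats(m.astype(np.uint8))
    for i in range(1,k):
        if st[i,4]>25:
            q=W[n][l==i]; print(lab,n,c[i].round(1),st[i],q.mean(0).round(4),q.min(0).round(4),q.max(0).round(4))
for n in W:
    w=W[n]; reg=(w[...,0]>.3)&(w[...,0]<.75)&(w[...,1]>-.15)&(w[...,1]<.25)
    blobs(n,reg&(w[...,2]>.029)&(w[...,2]<.045),'bisc')
    blobs(n,reg&(w[...,2]>.108)&(w[...,2]<.1175),'oak')
    blobs(n,reg&(w[...,2]>.1178)&(w[...,2]<.14),'button')
E
```

```text
top 289 215 [ 0.4954 -0.0514  0.0378]
top 335 220 [ 0.4847 -0.178   0.0374]
top 305 177 [ 0.6053 -0.0919  0.0212]
top 278 184 [ 0.5838 -0.0165  0.0206]
top 320 200 [ 0.5413 -0.1357  0.0212]
top 231 198 [0.5269 0.0904 0.1292]
scene 291 213 [ 0.4829 -0.0612  0.0364]
scene 327 226 [ 0.4669 -0.1914  0.0365]
scene 258 174 [0.5143 0.0772 0.1188]
scene 318 206 [ 0.5937 -0.0863  0.0193]
top 206 142 [0.6934 0.1857 0.044 ]
top 239 127 [0.7192 0.0824 0.1091]
top 400 220 [ 0.4923 -0.364  -0.0009]
bisc top [248.7 137.6] [238 128  19  16  38] [0.7113 0.0688 0.0366] [0.6943 0.0504 0.0292] [0.7383 0.0987 0.045 ]
bisc top [205.6 141.2] [195 131  22  21 311] [0.6976 0.189  0.0378] [0.67   0.1613 0.0291] [0.7277 0.2204 0.0449]
bisc top [289.2 214.9] [279 205  21  21 337] [ 0.4958 -0.0518  0.0372] [ 0.468  -0.079   0.0293] [ 0.5243 -0.0238  0.0447]
oak top [235.8 123.2] [224 115  25  18 313] [0.7283 0.0913 0.1106] [0.7036 0.0598 0.108 ] [0.7499 0.123  0.1154]
oak top [230.2 198.9] [213 182  34  34 442] [0.5265 0.0951 0.1155] [0.4852 0.0542 0.1087] [0.5705 0.1395 0.1175]
button top [228.1 197.2] [216 183
[... 203 characters left out ...]
 scene [296.1 178.4] [285 174  23   9  97] [0.7107 0.0736 0.0371] [0.6912 0.0476 0.029 ] [0.7453 0.1246 0.0449]
bisc scene [258.2 200.1] [246 194  25  10 114] [0.5041 0.0758 0.0373] [0.4856 0.055  0.029 ] [0.5498 0.119  0.045 ]
bisc scene [291.3 212.2] [282 207  20  11 165] [ 0.4896 -0.0578  0.0353] [ 0.4644 -0.0851  0.0291] [ 0.5198 -0.0286  0.0395]
oak scene [294.5 156.6] [287 154  18   6  57] [0.7263 0.088  0.1092] [0.6981 0.0576 0.1081] [0.7485 0.1197 0.1109]
oak scene [256.5 175.6] [243 169  28  12 193] [0.5132 0.0835 0.114 ] [0.4832 0.0488 0.108 ] [0.5707 0.1371 0.1175]
button scene [256.4 171. ] [250 167  14   9  93] [0.5215 0.0893 0.1252] [0.5015 0.0719 0.1179] [0.547  0.1147 0.1293]
```

View pics/c_top.png

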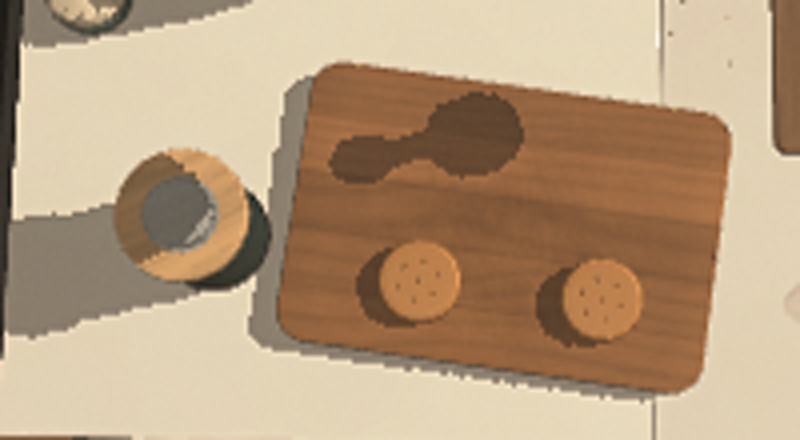

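View pics/c_scene.png

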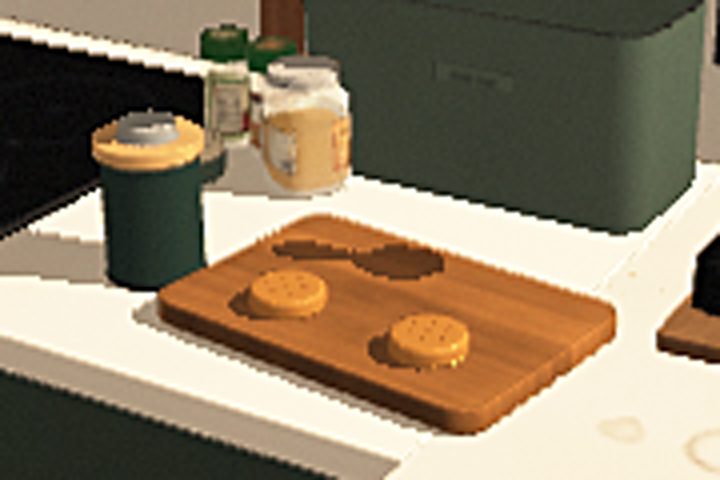

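The crops show exactly two biscuits, at top (289,215) and (335,220); the dark patch lies at board height, so it is a shadow. The button stands proud in both views. Next I'll triangulate centres from colour masks in both views.

```bash
cat >> h.py <<'E'
def line(n,u,v):
    c=eyes.calibration(n);R=np.array(c['R']);t=np.array(c['t'])
    r=R.T@np.array([(u-c['cx'])/c['fx'],(v-c['cy'])/c['fy'],1]); return -R.T@t, r/np.linalg.norm(r)
def tri(a,b):
    (o,r),(q,s)=line('top',*a),line('scene',*b)
    k=np.linalg.lstsq(np.stack([r,-s],1),q-o,rcond=None)[0]
    A,B=o+k[0]*r,q+k[1]*s; return (A+B)/2,np.linalg.norm(A-B)*1000
def ell(mask,box,minarea=40):
    u0,v0,u1,v1=box; m=np.zeros(mask.shape,np.uint8); m[v0:v1,u0:u1]=mask[v0:v1,u0:u1]*255
    cs,_=cv2.findContours(m,cv2.RETR_EXTERNAL,cv2.CHAIN_APPROX_NONE)
    out=[]
    for c in cs:
        if cv2.contourArea(c)>minarea:
            h=cv2.convexHull(c); out.append((cv2.fitEllipse(h) if len(h)>5 else None,cv2.boundingRect(c),cv2.contourArea(h)))
    return out
def hsv(p): return cv2.cvtColor(p,cv2.COLOR_RGB2HSV).astype(int)
E
python3 - <<'E'
from h import *
T=np.load('/tmp/top0.npz')['p'];S=np.load('/tmp/scene0.npz')['p']
ht,hs=hsv(T),hsv(S)
for (u,v) in [(289,215),(320,200),(335,220),(231,185),(240,205),(228,198),(235,203)]: print('T',u,v,ht[v,u])
for (u,v) in [(291,210),(327,222),(340,225),(257,172),(248,178),(263,180)]: print('S',u,v,hs[v,u])
f=lambda r:[(np.round(e[0],1).tolist(),np.round(e[1],1).tolist(),b,a) for e,b,a in r]
print('btnT',f(ell(ht[...,1]<60,(212,180,250,218))))
print('btnS',f(ell(hs[...,1]<60,(244,164,274,180),20)))
print('oakT',f(ell((ht[...,0]<25)&(ht[...,1]>60)&(ht[...,2]>80),(205,175,252,222))))
print('biscT',f(ell((ht[...,0]<20)&(ht[...,2]>175),(262,165,366,240))))
print('biscS',f(ell((hs[...,0]<25)&(hs[...,2]>205),(270,200,365,236))))
E
```

```text
T 289 215 [ 13 150 141]
T 320 200 [ 13 143 137]
T 335 220 [ 13 148 158]
T 231 185 [ 15 126 200]
T 240 205 [ 15 127 218]
T 228 198 [ 18  41 105]
T 235 203 [ 20  39 156]
S 291 210 [ 15 193 229]
S 327 222 [ 14 191 211]
S 340 225 [ 13 184 177]
S 257 172 [ 18  50 219]
S 248 178 [ 16 159 209]
S 263 180 [ 18 150 255]Traceback (most recent call last):
  File "<stdin>", line 7, in <module>
  File "<stdin>", line 6, in <lambda>
TypeError: 'NoneType' object is not subscriptable
```

```bash
python3 - <<'E'
from h import *
T=np.load('/tmp/top0.npz')['p'];S=np.load('/tmp/scene0.npz')['p']
ht,hs=hsv(T),hsv(S)
f=lambda r:[(np.round(e[0],1).tolist(),np.round(e[1],1).tolist(),b,a) for e,b,a in r if e]
print('btnT',f(ell(ht[...,1]<70,(216,184,246,216))))
print('btnS',f(ell(hs[...,1]<90,(246,165,268,179),20)))
print('oakT',f(ell((ht[...,0]<25)&(ht[...,1]>70)&(ht[...,2]>80),(205,175,252,222))))
print('biscT',f(ell((ht[...,0]<20)&(ht[...,2]>170),(262,200,366,240))))
print('biscS',f(ell((hs[...,0]<25)&(hs[...,2]>200),(270,200,365,236))))
E
```

```text
btnT [([229.4, 198.1], [18.5, 18.9], (220, 189, 20, 19), 263.5)]
btnS [([256.5, 166.6], [19.8, 21.5], (246, 165, 22, 11), 183.5)]
oakT [([230.0, 198.5], [33.2, 34.3], (213, 182, 35, 34), 881.0)]
biscT [([271.3, 237.4], [6.7, 25.0], (262, 234, 23, 6), 82.0), ([335.5, 219.2], [19.1, 19.5], (326, 210, 20, 20), 283.0), ([289.9, 214.6], [19.0, 19.5], (280, 205, 20, 20), 281.5)]
biscS [([328.0, 224.2], [12.4, 20.1], (318, 219, 20, 13), 165.0), ([357.5, 224.7], [15.2, 30.7], (344, 215, 21, 21), 222.5), ([292.6, 212.5], [10.9, 18.8], (283, 207, 19, 12), 145.5), ([369.8, 215.6], [4.1, 8.3], (322, 200, 43, 14), 282.0)]
```

```bash
python3 - <<'E'
from h import *
for n,a,b in [('btn',(229.4,198.1),(256.7,170)),('bA',(289.9,214.6),(292.2,211.5)),('bB',(335.5,219.2),(327.5,223.2))]:
    print(n,*tri(a,b))
print('btn up',ray('top',229.4,198.1,.1285),'down',ray('top',229.4,198.1,.1185),'oak',ray('top',230.0,198.5,.116),'scene', ray('scene',256.7,170,.1285))
for p in [(289.9,214.6),(335.5,219.2)]: print(ray('top',*p,.037))
for p in [(393,222),(387.5,284),(436,237)]: print('spot',ray('top',*p,0))
print(ray('scene',292.2,211.5,.037),ray('scene',327.5,223.2,.037))
E
```

```text
btn [0.52773849 0.09431592 0.12536125] 1.8691601651247391
bA [ 0.49759823 -0.05428933  0.03329825] 1.8270123546984032
bB [ 0.48790738 -0.18034359  0.03247139] 1.7610766333049201
btn up [0.52678006 0.0943763  0.1285    ] down [0.52805682 0.09659164 0.1185    ] oak [0.52737888 0.09555708 0.116     ] scene [0.52179275 0.08814318 0.1285    ]
[ 0.49673976 -0.05380174  0.037     ]
[ 0.48705957 -0.17940909  0.037     ]
spot [ 0.48601614 -0.34422872  0.        ]
spot [ 0.31241755 -0.32937734  0.        ]
spot [ 0.44644639 -0.46588274  0.        ]
[ 0.49201268 -0.0593534   0.037     ] [ 0.48111434 -0.18530769  0.037     ]
```

```bash
python3 -m jog '[0.76,-1,0,0,0,0,-1, 0.76,-1,0,0,0,0,-1, 0.76,-1,0,0,0,0,-1, 0.76,-1,0,0,0,0,-1, 0.76,-1,0,0,0,0,-1, 0.76,-1,0,0,0,0,-1, 0.76,-1,0,0,0,0,-1, 0.76,-1,0,0,0,0,-1]' 30
python3 -m jog '[0.948,-1,0,0,0,0,-1, 0.948,-1,0,0,0,0,-1, 0.948,-1,0,0,0,0,-1, 0.948,-1,0,0,0,0,-1, 0.948,-1,0,0,0,0,-1, 0.948,-1,0,0,0,0,-1, 0.948,-1,0,0,0,0,-1, 0.948,-1,0,0,0,0,-1]'
python3 -m jog '[0,-0.244,-0.4,0,0,0,-1, 0,-0.244,-0.4,0,0,0,-1, 0,-0.244,-0.4,0,0,0,-1, 0,-0.244,-0.4,0,0,0,-1, 0,-0.244,-0.4,0,0,0,-1]'
python3 -c "
from workcell import env;s=env.get_state();print(s['joint_pos'],s['wrist_force'],s['tcp_pos'])"
```

```text
clock: 0.77
tcp_pos: [0.339, 0.3423, 0.2311]
orientation: [-0.0, 0.166, 0.986, -0.0]
wrist_force: [0.4, 0.3, 1.4]
finger_gap: 0.0003
grip_force: 0.0
clock: 1.43
tcp_pos: [0.5304, 0.1422, 0.2304]
orientation: [0.0, 0.165, 0.986, -0.0]
wrist_force: [1.2, 0.8, -0.6]
finger_gap: 0.0001
grip_force: 0.0
clock: 1.85
tcp_pos: [0.5269, 0.0968, 0.1517]
orientation: [-0.001, 0.163, 0.987, 0.0]
wrist_force: [-0.0, 1.2, -0.4]
finger_gap: -0.0003
grip_force: 0.0
[ 3.12955230e-02  2.75711555e-01 -2.04216464e-01  1.09174697e+00
  8.49362635e-04  3.59160048e-01] [-0.04825684  1.18851441 -0.42303372] [0.52690382 0.09678941 0.15166377]
```

```bash
python3 -m jog '[0,0,-0.05,0,0,0,-1, 0,-0.008,-0.09,0,0,0,-1, 0,-0.008,-0.09,0,0,0,-1, 0,-0.008,-0.09,0,0,0,-1]'
for i in 1 2 3 4; do python3 -m jog '[0,0,-0.006,0,0,0,-1, 0,0,-0.006,0,0,0,-1]' | egrep 'tcp|wrist'; done
```

```text
clock: 2.18
tcp_pos: [0.5272, 0.0944, 0.1334]
orientation: [-0.0, 0.163, 0.987, 0.0]
wrist_force: [0.4, 0.1, -0.0]
finger_gap: -0.0
grip_force: 0.0
tcp_pos: [0.5275, 0.094, 0.1325]
wrist_force: [0.2, 0.4, -0.6]
tcp_pos: [0.5274, 0.0938, 0.131]
wrist_force: [0.3, 0.6, 0.4]
tcp_pos: [0.5272, 0.0938, 0.1296]
wrist_force: [-0.5, 0.4, 0.2]
tcp_pos: [0.5274, 0.0938, 0.1284]
wrist_force: [0.1, -0.7, 0.6]
```

```bash
for i in 1 2 3; do python3 -m jog '[0,0,-0.006,0,0,0,-1, 0,0,-0.006,0,0,0,-1]' | egrep 'tcp|wrist'; done
```

```text
tcp_pos: [0.5274, 0.0938, 0.1274]
wrist_force: [0.0, -0.6, 2.1]
tcp_pos: [0.5274, 0.0938, 0.1261]
wrist_force: [0.4, -0.5, 2.6]
tcp_pos: [0.5274, 0.0938, 0.1249]
wrist_force: [-0.6, 0.1, 2.5]
```

```bash
python3 -m jog '[0,0.005,0.12,0,0,0,0.25, 0,0.005,0.12,0,0,0,0.25, 0,0.005,0.12,0,0,0,0.25, 0,0.005,0.12,0,0,0,0.25, 0,0.005,0.12,0,0,0,0.25, 0,0.005,0.12,0,0,0,0.25]'
python3 -m jog '[0,0,-0.15,0,0,0,0.25, 0,0,-0.15,0,0,0,0.25, 0,0,-0.15,0,0,0,0.25]' | egrep 'tcp|wrist|gap'
for i in 1 2 3; do python3 -m jog '[0,0,-0.01,0,0,0,0.25, 0,0,-0.01,0,0,0,0.25]' | egrep 'tcp|wrist'; done
```

```text
clock: 3.85
tcp_pos: [0.5267, 0.0948, 0.148]
orientation: [-0.001, 0.164, 0.987, -0.0]
wrist_force: [-0.4, -0.7, -0.3]
finger_gap: 0.0531
grip_force: 0.0
tcp_pos: [0.5253, 0.0948, 0.1173]
wrist_force: [-0.8, 0.1, -0.1]
finger_gap: 0.0536
tcp_pos: [0.5277, 0.0948, 0.1175]
wrist_force: [-0.8, 0.1, 0.5]
tcp_pos: [0.5277, 0.0948, 0.1154]
wrist_force: [0.6, 0.0, -0.5]
tcp_pos: [0.5273, 0.0949, 0.113]
wrist_force: [0.2, 0.1, -1.1]
```

```bash
for i in 1 2 3; do python3 -m jog '[0,0,-0.006,0,0,0,0.25, 0,0,-0.006,0,0,0,0.25]' | egrep 'tcp|wrist'; done
```

```text
tcp_pos: [0.5274, 0.0948, 0.1124]
wrist_force: [-1.9, -0.9, 4.1]
tcp_pos: [0.5275, 0.0948, 0.1123]
wrist_force: [-4.5, -0.9, 12.3]
tcp_pos: [0.5275, 0.0948, 0.1123]
wrist_force: [-6.9, 0.2, 21.0]
```

```bash
python3 -m jog '[0,0,0.025,0,0,0,0.25, 0,0,0.025,0,0,0,0.25, 0,0,0.025,0,0,0,0, 0,0,0.025,0,0,0,-0.4, 0,0,0.025,0,0,0,-0.4, 0,0,0.025,0,0,0,-0.4, 0,0,0.025,0,0,0,-0.4, 0,0,0.025,0,0,0,-0.4]' 40
python3 -m jog '[0,0,0.1,0,0,0,-0.4, 0,0,0.2,0,0,0,-0.4, 0,0,0.4,0,0,0,-0.4, 0,0,0.5,0,0,0,-0.4, 0,0,0.5,0,0,0,-0.4, 0,0,0.5,0,0,0,-0.4]'
python3 - <<'E'
from h import *
p,d=shot('scene','s1.png'); q,_=shot('top'); 
cv2.imwrite('pics/lift.png',np.hstack([cv2.resize(p[100:260,200:380],None,fx=2,fy=2),cv2.resize(q[140:300,170:390],None,fx=2,fy=2)])[:,:,::-1])
E
```

```text
clock: 5.77
tcp_pos: [0.5276, 0.0948, 0.1144]
orientation: [0.0, 0.164, 0.987, 0.0]
wrist_force: [1.2, 0.7, 3.9]
finger_gap: 0.0419
grip_force: 40.2
clock: 6.27
tcp_pos: [0.5275, 0.0948, 0.2142]
orientation: [0.0, 0.164, 0.987, 0.0]
wrist_force: [-0.0, -0.1, -3.6]
finger_gap: 0.042
grip_force: 43.6
```

View pics/lift.png

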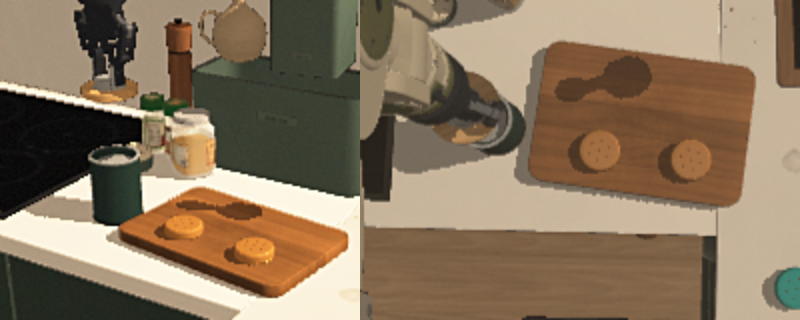

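The lid is held and the keeper is open: steel rim at crop (115,155) on the left, and both biscuits unmoved. Next I'll carry the lid to the clear spot at about (0.48, -0.34).

```bash
python3 -m jog '[0,-1,0,0,0,0,-0.4, 0,-1,0,0,0,0,-0.4, 0,-1,0,0,0,0,-0.4, 0,-1,0,0,0,0,-0.4, 0,-1,0,0,0,0,-0.4, 0,-1,0,0,0,0,-0.4]'
python3 -m jog '[-0.24,-1,0,0,0,0,-0.4, -0.24,-1,0,0,0,0,-0.4, -0.24,-1,0,0,0,0,-0.4, -0.24,-1,0,0,0,0,-0.4, -0.24,-1,0,0,0,0,-0.4, -0.24,-1,0,0,0,0,-0.4]'
python3 -m jog '[0,-0.174,-0.2,0,0,0,-0.4, 0,-0.174,-0.4,0,0,0,-0.4, 0,-0.174,-0.6,0,0,0,-0.4, 0,-0.174,-0.8,0,0,0,-0.4, 0,-0.174,-0.92,0,0,0,-0.4, 0,-0.174,-0.92,0,0,0,-0.4, 0,-0.174,-0.92,0,0,0,-0.4]'
```

```text
clock: 6.87
tcp_pos: [0.5263, -0.1107, 0.2116]
orientation: [-0.002, 0.167, 0.986, -0.001]
wrist_force: [0.5, 0.5, -1.5]
finger_gap: 0.0419
grip_force: 43.6
clock: 7.37
tcp_pos: [0.477, -0.3109, 0.2116]
orientation: [-0.002, 0.167, 0.986, -0.001]
wrist_force: [0.8, 0.8, -2.0]
finger_gap: 0.0423
grip_force: 43.6
clock: 7.95
tcp_pos: [0.4775, -0.3376, 0.0278]
orientation: [-0.003, 0.164, 0.987, 0.002]
wrist_force: [-0.8, 0.5, -2.1]
finger_gap: 0.0421
grip_force: 43.6
```

```bash
for i in 1 2 3 4 5; do python3 -m jog '[0,0,-0.01,0,0,0,-0.4, 0,0,-0.01,0,0,0,-0.4]' | egrep 'tcp|wrist'; done
```

```text
tcp_pos: [0.4804, -0.3405, 0.03]
wrist_force: [-0.4, -0.1, -2.5]
tcp_pos: [0.4801, -0.3405, 0.0278]
wrist_force: [0.1, -0.1, -2.0]
tcp_pos: [0.4795, -0.3401, 0.0248]
wrist_force: [-0.2, -0.6, -3.1]
tcp_pos: [0.4792, -0.3399, 0.0221]
wrist_force: [-0.4, 0.2, -2.7]
tcp_pos: [0.4794, -0.3401, 0.0203]
wrist_force: [-1.3, 1.1, -0.9]
```

```bash
python3 -m jog '[0,0,-0.005,0,0,0,-0.4, 0,0,-0.005,0,0,0,-0.2, 0,0,-0.005,0,0,0,0.2, 0,0,-0.005,0,0,0,0.2, 0,0,-0.005,0,0,0,0.2, 0,0,-0.005,0,0,0,0.2]'
python3 -m jog '[0,0,0.05,0,0,0,0.2, 0,0,0.2,0,0,0,0.4, 0,0,0.4,0,0,0,0.4, 0,0,0.6,0,0,0,0.5, 0,0,0.8,0,0,0,0.5, 0,0,0.8,0,0,0,0.5]'
python3 -m jog '[0,0.7,0,0,0,0,0.5, 0,0.7,0,0,0,0,0.5, 0,0.7,0,0,0,0,0.5, 0,0.7,0,0,0,0,0.5, 0,0.7,0,0,0,0,0.5]'
python3 - <<'E'
from h import *
T,_=shot('top');S,d=shot('scene'); np.savez('/tmp/i2',T=T,S=S)
ht,hs=hsv(T),hsv(S)
cv2.imwrite('pics/c2.png',np.hstack([cv2.resize(T[150:290,190:440],None,fx=1.6,fy=1.6),cv2.resize(S[140:280,220:460],None,fx=1.6,fy=1.6)])[:,:,::-1])
E
```

```text
clock: 9.28
tcp_pos: [0.4794, -0.3401, 0.0194]
orientation: [0.0, 0.164, 0.987, -0.0]
wrist_force: [0.1, 0.0, 0.2]
finger_gap: 0.0514
grip_force: 0.0
clock: 9.78
tcp_pos: [0.4826, -0.3429, 0.1893]
orientation: [0.006, 0.164, 0.987, -0.004]
wrist_force: [0.8, -0.5, 0.8]
finger_gap: 0.0639
grip_force: 0.0
clock: 10.2
tcp_pos: [0.4788, -0.1965, 0.1801]
orientation: [-0.0, 0.162, 0.987, 0.0]
wrist_force: [-0.2, 0.1, 1.1]
finger_gap: 0.0643
grip_force: 0.0
```

View pics/c2.png

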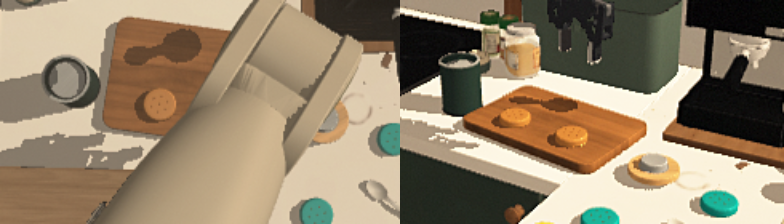

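The lid stands flat on the clear spot (right crop, about (653,165)). Biscuit A is at left crop (160,105) and the keeper is open at left crop (70,80). I'll refine the rim and biscuit A from these same images.

```bash
python3 - <<'E'
from h import *
i=np.load('/tmp/i2.npz');T=i['T'];S=i['S'];ht=hsv(T)
f=lambda r:[(np.round(e[0],1).tolist(),np.round(e[1],1).tolist(),b,a) for e,b,a in r if e]
print('bisc',f(ell((ht[...,0]<20)&(ht[...,2]>170),(275,200,305,232))))
_,d=shot('top'); W=pts('top',d)
m=(W[...,2]>.099)&(W[...,2]<.109)
print('rim',f(ell(m,(205,175,262,225))))
for e,b,a in ell(m,(205,175,262,225)):
    if e: print(ray('top',*e[0],.104))
q=W[(W[...,2]>.095)&(W[...,2]<.112)&(abs(W[...,0]-.527)<.06)&(abs(W[...,1]-.095)<.06)]
c,r=cv2.minEnclosingCircle(q[:,:2].astype(np.float32)); print(c,r,len(q))
A=np.c_[2*q[:,:2],np.ones(len(q))];s=np.linalg.lstsq(A,(q[:,:2]**2).sum(1),rcond=None)[0];print(s[:2],np.sqrt(s[2]+s[0]**2+s[1]**2))
w=W[190:208,226:242].reshape(-1,3);print('inside z',np.nanmedian(w,0))
E
python3 -m jog '[0.086,0.73,0,0,0,0,0.65, 0.086,0.73,0,0,0,0,0.65, 0.086,0.73,0,0,0,0,0.65, 0.086,0.73,0,0,0,0,0.65, 0.086,0.73,0,0,0,0,0.65]'
```

```text
bisc [([289.8, 214.5], [18.6, 19.3], (280, 205, 20, 19), 270.0)]
rim [([230.5, 198.9], [29.6, 30.5], (216, 184, 30, 31), 694.0)]
[0.52783202 0.09678726 0.104     ]
(0.5281438231468201, 0.09647955745458603) 0.039732370525598526 273
[0.52767608 0.09618233] 0.03426824961584249
inside z [0.5299544  0.09106619 0.09293354]
clock: 10.77
tcp_pos: [0.4971, -0.0517, 0.1794]
orientation: [0.0, 0.162, 0.987, 0.001]
wrist_force: [0.4, 0.1, 0.7]
finger_gap: 0.0702
grip_force: 0.0
```

```bash
python3 -m jog '[0,0,-0.2,0,0,0,0.65, 0,0,-0.4,0,0,0,0.65, 0,0,-0.6,0,0,0,0.65, 0,0,-0.7,0,0,0,0.65, 0,0,-0.765,0,0,0,0.65, 0,0,-0.765,0,0,0,0.65, 0,0,-0.765,0,0,0,0.65]'
python3 -m jog '[0,0,-0.01,0,0,0,0, 0,0,-0.01,0,0,0,0, 0,0,-0.01,0,0,0,0, 0,0,-0.01,0,0,0,0, 0,0,-0.01,0,0,0,0]' 25
python3 -m jog '[0,0,0.2,0,0,0,0, 0,0,0.4,0,0,0,0, 0,0,0.55,0,0,0,0, 0,0,0.6,0,0,0,0, 0,0,0.6,0,0,0,0]'
python3 -m jog '[0.155,0.75,0,0,0,0,0, 0.155,0.75,0,0,0,0,0, 0.155,0.75,0,0,0,0,0, 0.155,0.75,0,0,0,0,0, 0.155,0.75,0,0,0,0,0, 0.155,0.75,0,0,0,0,0]'
```

```text
clock: 11.35
tcp_pos: [0.4964, -0.0554, 0.0257]
orientation: [-0.001, 0.165, 0.986, -0.0]
wrist_force: [0.5, -0.9, 0.7]
finger_gap: 0.0708
grip_force: 0.0
clock: 11.77
tcp_pos: [0.4978, -0.0546, 0.0255]
orientation: [0.001, 0.164, 0.987, -0.0]
wrist_force: [0.2, -1.3, 4.7]
finger_gap: 0.0565
grip_force: 27.1
clock: 12.18
tcp_pos: [0.4986, -0.0543, 0.1476]
orientation: [0.003, 0.163, 0.987, -0.0]
wrist_force: [0.1, 0.3, -1.7]
finger_gap: 0.0562
grip_force: 27.3
clock: 12.68
tcp_pos: [0.5261, 0.0976, 0.1421]
orientation: [-0.002, 0.162, 0.987, -0.0]
wrist_force: [0.5, -0.2, -0.2]
finger_gap: 0.0566
grip_force: 27.3
```

```bash
python3 -m jog '[0,0,-0.1,0,0,0,0, 0,0,-0.15,0,0,0,0, 0,0,-0.15,0,0,0,0, 0,0,-0.15,0,0,0,0]'
python3 - <<'E'
from h import *
S,_=shot('scene','s3.png'); cv2.imwrite('pics/c3.png',cv2.resize(S[130:220,215:305],None,fx=6,fy=6,interpolation=cv2.INTER_CUBIC)[:,:,::-1])
print(env.get_state()['tcp_pos'])
E
```

```text
clock: 13.02
tcp_pos: [0.5261, 0.0951, 0.113]
orientation: [-0.002, 0.164, 0.986, -0.0]
wrist_force: [0.4, -0.2, -0.4]
finger_gap: 0.0561
grip_force: 27.3
[0.52693259 0.09519565 0.11391648]
```

View pics/c3.png

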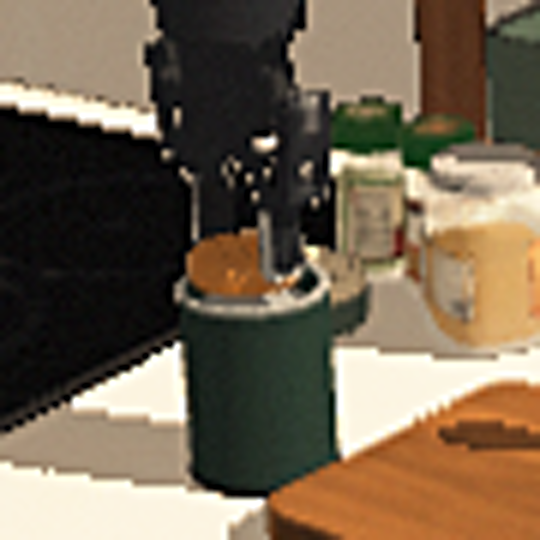

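The biscuit is held over the mouth, roughly level, with its face centre at about crop (245,262) against the rim centre at (252,290). It sits about 3 mm towards -x, so I'll shift slightly and lower.

```bash
python3 -m jog '[0.013,0.003,-0.02,0,0,0,0, 0.013,0.003,-0.03,0,0,0,0, 0.013,0.003,-0.03,0,0,0,0]' | egrep 'tcp|wrist'
for i in 1 2 3; do python3 -m jog '[0,0,-0.01,0,0,0,0, 0,0,-0.01,0,0,0,0]' | egrep 'tcp|wrist'; done
```

```text
tcp_pos: [0.5304, 0.0964, 0.1083]
wrist_force: [-0.0, -0.4, 0.3]
tcp_pos: [0.5301, 0.0966, 0.1062]
wrist_force: [-0.2, -0.6, -0.3]
tcp_pos: [0.5299, 0.0967, 0.1041]
wrist_force: [-0.5, 0.3, -1.2]
tcp_pos: [0.5299, 0.0967, 0.102]
wrist_force: [-0.0, -0.6, -0.2]
```

```bash
for i in 1 2 3; do python3 -m jog '[0,0,-0.006,0,0,0,0, 0,0,-0.006,0,0,0,0]' | egrep 'tcp|wrist'; done
```

```text
tcp_pos: [0.53, 0.0967, 0.1009]
wrist_force: [0.0, -0.5, 0.4]
tcp_pos: [0.5302, 0.0966, 0.0999]
wrist_force: [0.7, 0.1, 0.7]
tcp_pos: [0.5303, 0.0967, 0.0997]
wrist_force: [-2.7, -0.7, 6.5]
```

```bash
python3 -m jog '[0,0,0.008,0,0,0,0, 0,0,0.008,0,0,0,0.65, 0,0,0.008,0,0,0,0.65, 0,0,0.008,0,0,0,0.65, 0,0,0.1,0,0,0,0.65, 0,0,0.3,0,0,0,0.65, 0,0,0.3,0,0,0,0, 0,0,0.3,0,0,0,-1, 0,0,0.3,0,0,0,-1, 0,0,0.3,0,0,0,-1, 0,0,0.3,0,0,0,-1]'
python3 - <<'E'
from h import *
S,_=shot('scene','s4.png'); cv2.imwrite('pics/c4.png',cv2.resize(S[130:220,215:305],None,fx=6,fy=6,interpolation=cv2.INTER_CUBIC)[:,:,::-1])
E
```

```text
clock: 15.23
tcp_pos: [0.5292, 0.0966, 0.1575]
orientation: [-0.001, 0.164, 0.987, -0.0]
wrist_force: [0.4, -0.4, -0.6]
finger_gap: 0.0095
grip_force: 0.0
```

View pics/c4.png

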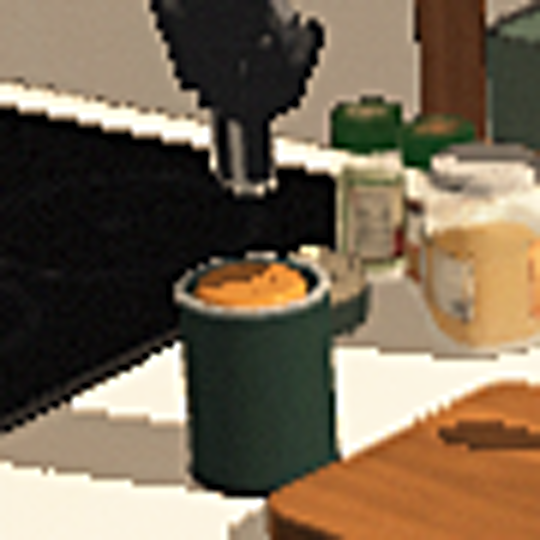

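The biscuit lies flat in the mouth, at about crop (250,285). I'll push it down with closed fingers.

```bash
python3 -m jog '[-0.005,0,-0.1,0,0,0,-1, -0.005,0,-0.2,0,0,0,-1, -0.005,0,-0.22,0,0,0,-1, -0.005,0,-0.24,0,0,0,-1, -0.005,0,-0.25,0,0,0,-1, -0.005,0,-0.26,0,0,0,-1]' | egrep 'tcp|wrist'
for i in 1 2 3; do python3 -m jog '[0,0,-0.01,0,0,0,-1, 0,0,-0.02,0,0,0,-1]' | egrep 'tcp|wrist'; done
python3 -m jog '[0,0,-0.01,0,0,0,-1, 0,0,-0.01,0,0,0,-1, 0,0,-0.01,0,0,0,-1]' | egrep 'tcp|wrist'
```

```text
tcp_pos: [0.5295, 0.0966, 0.1071]
wrist_force: [0.6, -0.5, -0.7]
tcp_pos: [0.5298, 0.0967, 0.1034]
wrist_force: [0.3, 0.4, 0.4]
tcp_pos: [0.5296, 0.0966, 0.0991]
wrist_force: [0.3, -0.0, 1.4]
tcp_pos: [0.5293, 0.0966, 0.0947]
wrist_force: [-0.4, 0.5, 0.4]
tcp_pos: [0.5287, 0.0966, 0.0924]
wrist_force: [0.2, -0.9, -0.0]
```

```bash
python3 -m jog '[0,0,0.15,0,0,0,-1, 0,0,0.3,0,0,0,-1, 0,0,0.44,0,0,0,-1, 0,0,0.44,0,0,0,-1]' | egrep 'tcp|wrist'
python3 -m jog '[-0.1,-0.7,0,0,0,0,0.65, -0.1,-0.7,0,0,0,0,0.65, -0.1,-0.7,0,0,0,0,0.65, -0.1,-0.7,0,0,0,0,0.65, -0.1,-0.7,0,0,0,0,0.65]'|egrep 'tcp|wrist'
python3 - <<'E'
from h import *
T,d=shot('top');W=pts('top',d);S,ds=shot('scene')
np.savez('/tmp/i5',T=T,S=S)
q=W[192:206,224:240]; print(np.round(q[::3,::3,2]*1000))
ht=hsv(T); f=lambda r:[(np.round(e[0],1).tolist(),np.round(e[1],1).tolist(),b,a) for e,b,a in r if e]
print(f(ell((ht[...,0]<20)&(ht[...,1]>100),(214,182,248,216),20)))
hs=hsv(S); print('B scene',f(ell((hs[...,0]<25)&(hs[...,2]>200),(310,212,345,236),20)))
cv2.imwrite('pics/c5.png',np.hstack([cv2.resize(T[170:240,205:275],None,fx=5,fy=5),cv2.resize(S[150:250,220:360],None,fx=3.2,fy=3.5)])[:,:,::-1])
E
```

```text
tcp_pos: [0.5321, 0.0968, 0.1865]
wrist_force: [0.9, -0.5, 0.9]
tcp_pos: [0.5085, -0.0466, 0.1805]
wrist_force: [0.2, -1.1, -0.2]
[[677. 677. 677. 678. 679. 677.]
 [678. 678. 679. 680. 678. 680.]
 [678. 680. 681. 679. 681. 679.]
 [681. 682. 680. 682. 682. 679.]
 [682. 682. 683. 681. 682. 681.]]
[]
B scene [([328.0, 224.2], [12.4, 20.1], (318, 219, 20, 13), 165.0)]
```

View pics/c5.png

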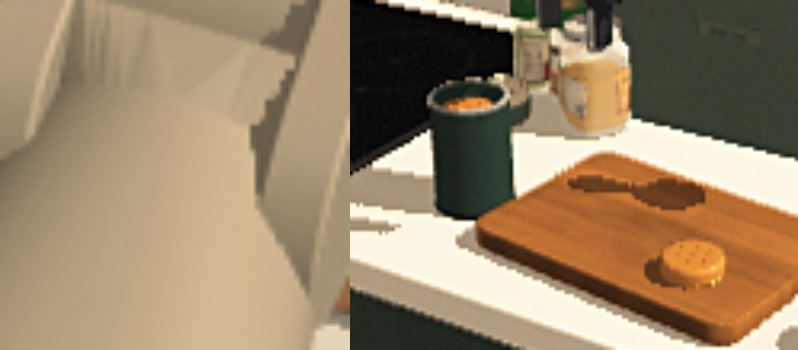

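Biscuit A has sunk below the rim (right crop, (470,102)). Biscuit B is unchanged at scene (328,224), so I'll fetch it.

```bash
python3 -m jog '[-0.112,-0.67,0,0,0,0,0.65, -0.112,-0.67,0,0,0,0,0.65, -0.112,-0.67,0,0,0,0,0.65, -0.112,-0.67,0,0,0,0,0.65, -0.112,-0.67,0,0,0,0,0.65, -0.112,-0.67,0,0,0,0,0.65]'|egrep 'tcp|wrist'
python3 -m jog '[0,0,-0.2,0,0,0,0.65, 0,0,-0.4,0,0,0,0.65, 0,0,-0.4,0,0,0,0.65, 0,0,-0.4,0,0,0,0.65]'|egrep 'tcp|wrist|gap'
python3 - <<'E'
from h import *
S,_=shot('scene');np.savez('/tmp/i6',S=S)
hs=hsv(S); f=lambda r:[(np.round(e[0],1).tolist(),np.round(e[1],1).tolist(),b,a) for e,b,a in r if e]
print('B scene',f(ell((hs[...,0]<25)&(hs[...,2]>200),(310,212,345,236),20)))
E
```

```text
tcp_pos: [0.4868, -0.1765, 0.1804]
wrist_force: [0.2, 0.3, -0.2]
tcp_pos: [0.485, -0.1743, 0.0992]
wrist_force: [0.2, 0.5, 1.0]
finger_gap: 0.0704
B scene [([328.0, 224.2], [12.4, 20.1], (318, 219, 20, 13), 165.0)]
```

```bash
python3 -m jog '[0.003,-0.024,-0.1,0,0,0,0.65, 0.003,-0.024,-0.2,0,0,0,0.65, 0.003,-0.024,-0.3,0,0,0,0.65, 0.003,-0.024,-0.37,0,0,0,0.65, 0.003,-0.024,-0.37,0,0,0,0.65, 0.003,-0.024,-0.37,0,0,0,0.65]'|egrep 'tcp|wrist|gap'
python3 -m jog '[0,0,0,0,0,0,0, 0,0,0,0,0,0,0, 0,0,0,0,0,0,0, 0,0,0,0,0,0,0, 0,0,0,0,0,0,0]' 25|egrep 'tcp|wrist|gap|grip'
python3 -m jog '[0,0,0.2,0,0,0,0, 0,0,0.4,0,0,0,0, 0,0,0.55,0,0,0,0, 0,0,0.6,0,0,0,0, 0,0,0.6,0,0,0,0]'|egrep 'tcp|wrist|gap|grip'
python3 -m jog '[0.12,0.7,0,0,0,0,0, 0.12,0.7,0,0,0,0,0, 0.12,0.7,0,0,0,0,0, 0.12,0.7,0,0,0,0,0, 0.12,0.7,0,0,0,0,0, 0.12,0.7,0,0,0,0,0]'|egrep 'tcp|wrist|gap|grip'
```

```text
tcp_pos: [0.4887, -0.1822, 0.0285]
wrist_force: [0.6, 0.2, 0.1]
finger_gap: 0.0699
tcp_pos: [0.4893, -0.1828, 0.0295]
wrist_force: [-0.8, 1.1, 5.2]
finger_gap: 0.0564
grip_force: 25.4
tcp_pos: [0.4902, -0.1836, 0.1518]
wrist_force: [0.3, 0.1, -0.1]
finger_gap: 0.056
grip_force: 27.0
tcp_pos: [0.5107, -0.0412, 0.1458]
wrist_force: [1.0, -0.8, -1.0]
finger_gap: 0.0559
grip_force: 27.0
```

```bash
python3 -m jog '[0.1,0.69,0,0,0,0,0, 0.1,0.69,0,0,0,0,0, 0.1,0.69,0,0,0,0,0, 0.1,0.69,0,0,0,0,0, 0.1,0.69,0,0,0,0,0, 0.1,0.69,-0.1,0,0,0,0, 0.1,0.69,-0.12,0,0,0,0, 0.1,0.69,-0.12,0,0,0,0]'|egrep 'tcp|wrist|gap|grip'
python3 - <<'E'
from h import *
S,_=shot('scene','s7.png'); cv2.imwrite('pics/c7.png',cv2.resize(S[130:220,215:305],None,fx=6,fy=6,interpolation=cv2.INTER_CUBIC)[:,:,::-1])
print(env.get_state()['tcp_pos'])
E
```

```text
tcp_pos: [0.5297, 0.0941, 0.1208]
wrist_force: [-0.9, -0.4, -0.9]
finger_gap: 0.0565
grip_force: 27.1
[0.53039824 0.09422815 0.12182727]
```

View pics/c7.png

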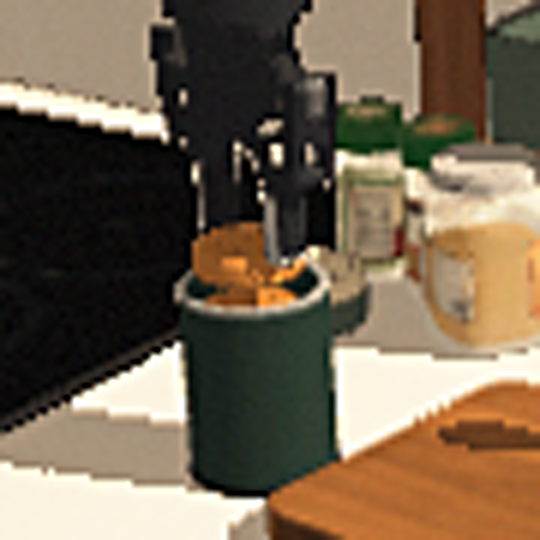

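Biscuit B is held level and centred over the mouth (crop x 190 to 310, centre 250; rim centre 252). Biscuit A is visible below the rim. I'll lower it now.

```bash
python3 -m jog '[0.002,0.009,-0.03,0,0,0,0, 0.002,0.009,-0.055,0,0,0,0, 0.002,0.009,-0.055,0,0,0,0, 0.002,0.009,-0.055,0,0,0,0]' | egrep 'tcp|wrist'
for i in 1 2 3; do python3 -m jog '[0,0,-0.01,0,0,0,0, 0,0,-0.01,0,0,0,0]' | egrep 'tcp|wrist'; done
```

```text
tcp_pos: [0.5315, 0.0973, 0.1116]
wrist_force: [-0.2, -0.4, -1.5]
tcp_pos: [0.5317, 0.0976, 0.1097]
wrist_force: [-0.2, 0.5, -0.3]
tcp_pos: [0.5316, 0.0977, 0.1076]
wrist_force: [-1.0, -0.7, -0.3]
tcp_pos: [0.5315, 0.0977, 0.1055]
wrist_force: [-0.2, 0.6, -0.7]
```

```bash
for i in 1 2; do python3 -m jog '[0,0,-0.01,0,0,0,0, 0,0,-0.01,0,0,0,0]' | egrep 'tcp|wrist'; done
python3 -m jog '[0,0,0,0,0,0,0, 0,0,0,0,0,0,0.65, 0,0,0,0,0,0,0.65, 0,0,0,0,0,0,0.65, 0,0,0.1,0,0,0,0.65, 0,0,0.3,0,0,0,0.65, 0,0,0.3,0,0,0,0, 0,0,0.3,0,0,0,-1, 0,0,0.3,0,0,0,-1, 0,0,0.3,0,0,0,-1, 0,0,0.3,0,0,0,-1]'
python3 - <<'E'
from h import *
S,d=shot('scene','s8.png'); cv2.imwrite('pics/c8.png',cv2.resize(S[130:220,215:305],None,fx=6,fy=6,interpolation=cv2.INTER_CUBIC)[:,:,::-1])
W=pts('scene',d); print(np.round(W[172:182,248:268:3,2]*1000))
E
```

```text
tcp_pos: [0.5315, 0.0976, 0.1034]
wrist_force: [0.4, 0.4, -0.5]
tcp_pos: [0.5315, 0.0976, 0.1014]
wrist_force: [-0.4, 0.2, 0.1]
clock: 22.9
tcp_pos: [0.5308, 0.0976, 0.1606]
orientation: [-0.001, 0.164, 0.987, -0.0]
wrist_force: [0.4, 0.1, 0.1]
finger_gap: 0.0098
grip_force: 0.0
[[  5.   4.   5. 104. 103.  34.  44.]
 [  3. 105. 106. 106. 107. 102. 103.]
 [104. 105. 108. 105. 106. 107. 104.]
 [107. 107. 107. 107. 107. 107. 101.]
 [107. 106. 108. 107. 104. 106.  96.]
 [105. 106. 105. 107. 107. 105.  92.]
 [106. 106. 106. 104. 106. 105.  90.]
 [103. 104. 107. 104. 104. 101. 106.]
 [103. 103. 103. 105. 100. 101. 100.]
 [102. 104. 104. 102. 102. 100.  98.]]
```

View pics/c8.png

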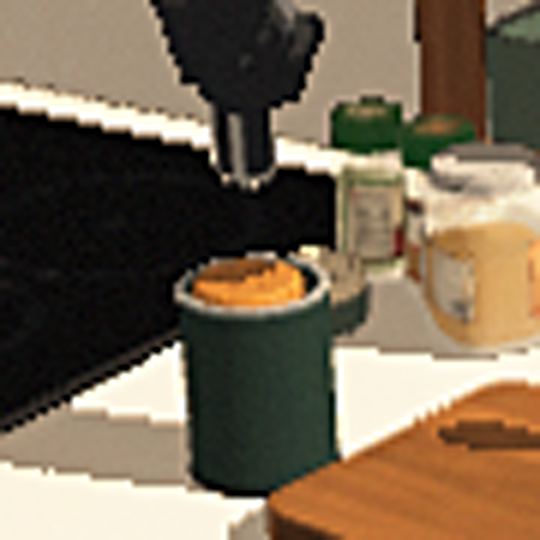

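Biscuit B lies flat in the mouth with its top slightly above the rim, so I'll push the stack well down.

```bash
python3 -m jog '[-0.013,-0.005,-0.1,0,0,0,-1, -0.013,-0.005,-0.2,0,0,0,-1, -0.013,-0.005,-0.24,0,0,0,-1, -0.013,-0.005,-0.26,0,0,0,-1, -0.013,-0.005,-0.28,0,0,0,-1, -0.013,-0.005,-0.3,0,0,0,-1]' | egrep 'tcp|wrist'
for i in 1 2 3; do python3 -m jog '[0,0,-0.02,0,0,0,-1, 0,0,-0.035,0,0,0,-1]' | egrep 'tcp|wrist'; done
python3 -m jog '[0,0,0,0,0,0,-1, 0,0,0,0,0,0,-1, 0,0,0,0,0,0,-1]' | egrep 'tcp|wrist'
```

```text
tcp_pos: [0.5295, 0.0967, 0.1019]
wrist_force: [-0.9, -0.4, 0.2]
tcp_pos: [0.5297, 0.0967, 0.095]
wrist_force: [0.9, 0.1, 0.2]
tcp_pos: [0.5296, 0.0967, 0.0878]
wrist_force: [-0.5, -0.1, 0.5]
tcp_pos: [0.5294, 0.0966, 0.0805]
wrist_force: [0.4, 0.7, 0.5]
tcp_pos: [0.5289, 0.0966, 0.0807]
wrist_force: [0.3, 0.1, 0.2]
```

```bash
python3 -m jog '[0,0,0.2,0,0,0,-1, 0,0,0.4,0,0,0,-1, 0,0,0.5,0,0,0,-1, 0,0,0.5,0,0,0,-1]' | egrep 'tcp|wrist'
python3 -m jog '[0,-1,0,0,0,0,0.25, 0,-1,0,0,0,0,0.25, 0,-1,0,0,0,0,0.25, 0,-1,0,0,0,0,0.25, 0,-1,0,0,0,0,0.25, 0,-1,0,0,0,0,0.25]' | egrep 'tcp|wrist'
python3 -m jog '[-0.245,-1,0,0,0,0,0.25, -0.245,-1,0,0,0,0,0.25, -0.245,-1,0,0,0,0,0.25, -0.245,-1,0,0,0,0,0.25, -0.245,-1,0,0,0,0,0.25, -0.245,-1,0,0,0,0,0.25, -0.245,-1,0,0,0,0,0.25]' | egrep 'tcp|wrist'
python3 - <<'E'
from h import *
T,d=shot('top');W=pts('top',d);S,_=shot('scene');np.savez('/tmp/i9',T=T,S=S)
q=W[190:207,222:240,2]; print('keeper inside z mm',np.round(q[::4,::4]*1000))
hs=hsv(S);ht=hsv(T)
f=lambda r:[(np.round(e[0],1).tolist(),np.round(e[1],1).tolist(),b,a) for e,b,a in r if e]
print('lid scene',f(ell((hs[...,0]<22)&(hs[...,1]>90),(355,225,400,262),20)))
print(env.get_state()['tcp_pos'])
cv2.imwrite('pics/c9.png',np.hstack([cv2.resize(T[170:230,200:260],None,fx=5,fy=5),cv2.resize(S[150:260,220:400],None,fx=2.7,fy=2.727)])[:,:,::-1])
E
```

```text
tcp_pos: [0.5323, 0.0968, 0.1864]
wrist_force: [0.5, -0.9, -0.3]
tcp_pos: [0.529, -0.1089, 0.1799]
wrist_force: [0.7, 0.3, 0.1]
tcp_pos: [0.4791, -0.3049, 0.1797]
wrist_force: [0.2, 0.5, 0.6]
keeper inside z mm [[101.  71.  79.  80.  38.]
 [ 73.  81.  79.  77.  79.]
 [ 79.  81.  77.  82.  83.]
 [ 80.  81.  78.  81.  81.]
 [ 64.  77.  76.  82.  82.]]
lid scene [([378.0, 245.7], [20.2, 33.5], (362, 236, 33, 20), 506.5), ([394.6, 227.0], [5.5, 22.7], (384, 225, 16, 6), 58.5)]
[ 0.47976933 -0.30250531  0.18001868]
```

View pics/c9.png

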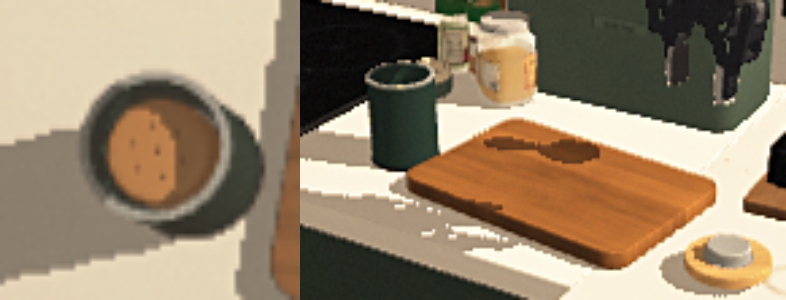

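The board is empty, the top biscuit lies about 24 mm below the rim, and the lid stands level at right crop (728,255). Next I'll fetch the lid.

```bash
python3 -m jog '[0,-0.185,-0.1,0,0,0,0.25, 0,-0.185,-0.3,0,0,0,0.25, 0,-0.185,-0.5,0,0,0,0.25, 0,-0.185,-0.6,0,0,0,0.25, 0,-0.185,-0.6,0,0,0,0.25, 0,-0.185,-0.6,0,0,0,0.25, 0,-0.185,-0.6,0,0,0,0.25]' | egrep 'tcp|wrist|gap'
```

```text
tcp_pos: [0.4815, -0.34, 0.0624]
wrist_force: [0.6, -0.4, 0.3]
finger_gap: 0.0532
```

```bash
python3 -m jog '[-0.01,0,-0.1,0,0,0,0.25, -0.01,0,-0.16,0,0,0,0.25, -0.01,0,-0.19,0,0,0,0.25, -0.01,0,-0.205,0,0,0,0.25, -0.01,0,-0.205,0,0,0,0.25, -0.01,0,-0.205,0,0,0,0.25]' | egrep 'tcp|wrist|gap'
```

```text
tcp_pos: [0.4789, -0.3409, 0.0211]
wrist_force: [0.5, -0.7, 0.4]
finger_gap: 0.0533
```

```bash
python3 -m jog '[0.002,0.004,-0.005,0,0,0,0.25, 0.002,0.004,-0.005,0,0,0,0.25, 0.002,0.004,-0.005,0,0,0,-0.4, 0.002,0.004,-0.005,0,0,0,-0.4, 0.002,0.004,-0.005,0,0,0,-0.4, 0.002,0.004,-0.005,0,0,0,-0.4, 0.002,0.004,-0.005,0,0,0,-0.4]' 40
python3 -m jog '[0,0,0.1,0,0,0,-0.4, 0,0,0.3,0,0,0,-0.4, 0,0,0.5,0,0,0,-0.4, 0,0,0.7,0,0,0,-0.4, 0,0,0.9,0,0,0,-0.4, 0,0,0.9,0,0,0,-0.4]'
```

```text
clock: 27.38
tcp_pos: [0.4788, -0.3398, 0.0194]
orientation: [0.0, 0.164, 0.987, -0.0]
wrist_force: [-0.3, 1.0, 5.8]
finger_gap: 0.0424
grip_force: 42.1
clock: 27.88
tcp_pos: [0.4814, -0.3422, 0.2071]
orientation: [0.005, 0.164, 0.987, -0.003]
wrist_force: [2.2, -1.1, -1.5]
finger_gap: 0.0421
grip_force: 42.4
```

```bash
python3 -m jog '[0,1,0,0,0,0,-0.4, 0,1,0,0,0,0,-0.4, 0,1,0,0,0,0,-0.4, 0,1,0,0,0,0,-0.4, 0,1,0,0,0,0,-0.4, 0,1,0,0,0,0,-0.4]' | egrep 'tcp|wrist|gap'
python3 -m jog '[0.242,1,0,0,0,0,-0.4, 0.242,1,0,0,0,0,-0.4, 0.242,1,0,0,0,0,-0.4, 0.242,1,0,0,0,0,-0.4, 0.242,1,0,0,0,0,-0.4, 0.242,1,0,0,0,0,-0.4]' | egrep 'tcp|wrist|gap'
python3 -m jog '[0,0.175,0,0,0,0,-0.4, 0,0.175,-0.1,0,0,0,-0.4, 0,0.175,-0.3,0,0,0,-0.4, 0,0.175,-0.35,0,0,0,-0.4, 0,0.175,-0.35,0,0,0,-0.4, 0,0.175,-0.35,0,0,0,-0.4]' | egrep 'tcp|wrist|gap'
python3 -m jog '[0,0,0,0,0,0,-0.4]'
```

```text
tcp_pos: [0.4767, -0.1335, 0.1978]
wrist_force: [0.2, -0.9, -2.1]
finger_gap: 0.0421
tcp_pos: [0.5277, 0.0663, 0.1978]
wrist_force: [-0.0, -0.7, -2.6]
finger_gap: 0.0422
tcp_pos: [0.5262, 0.0948, 0.1283]
wrist_force: [-0.2, 1.3, -1.4]
finger_gap: 0.042
clock: 29.47
tcp_pos: [0.528, 0.0949, 0.1301]
orientation: [0.001, 0.164, 0.986, 0.0]
wrist_force: [0.7, -1.2, -2.1]
finger_gap: 0.042
grip_force: 42.9
```

```bash
python3 -m jog '[-0.002,0.002,-0.02,0,0,0,-0.4, -0.002,0.002,-0.04,0,0,0,-0.4, -0.002,0.002,-0.04,0,0,0,-0.4]' | egrep 'tcp|wrist'
for i in 1 2 3; do python3 -m jog '[0,0,-0.01,0,0,0,-0.4, 0,0,-0.01,0,0,0,-0.4]' | egrep 'tcp|wrist'; done
```

```text
tcp_pos: [0.5267, 0.0956, 0.1209]
wrist_force: [0.0, 0.2, -2.8]
tcp_pos: [0.5265, 0.0958, 0.1187]
wrist_force: [0.2, -0.0, -3.2]
tcp_pos: [0.5264, 0.0958, 0.1165]
wrist_force: [-0.8, 0.4, -2.4]
tcp_pos: [0.5267, 0.0959, 0.1147]
wrist_force: [-0.0, 0.4, -1.6]
```

```bash
python3 -m jog '[0,0,-0.005,0,0,0,-0.4, 0,0,-0.005,0,0,0,-0.4]' | egrep 'tcp|wrist'
python3 -m jog '[0,0,0,0,0,0,-0.2, 0,0,0,0,0,0,0.25, 0,0,0,0,0,0,0.25, 0,0,0,0,0,0,0.25, 0,0,0.05,0,0,0,0.25, 0,0,0.2,0,0,0,0.25, 0,0,0.3,0,0,0,0, 0,0,0.3,0,0,0,-1, 0,0,0.3,0,0,0,-1, 0,0,0.3,0,0,0,-1]'
python3 - <<'E'
from h import *
S,d=shot('scene','s10.png'); cv2.imwrite('pics/c10.png',cv2.resize(S[130:220,215:305],None,fx=6,fy=6,interpolation=cv2.INTER_CUBIC)[:,:,::-1])
E
```

```text
tcp_pos: [0.5267, 0.0958, 0.1144]
wrist_force: [-0.6, -0.3, 2.0]
clock: 31.22
tcp_pos: [0.5264, 0.0958, 0.1736]
orientation: [-0.0, 0.164, 0.987, 0.0]
wrist_force: [0.4, -0.4, -0.8]
finger_gap: 0.0072
grip_force: 0.0
```

View pics/c10.png

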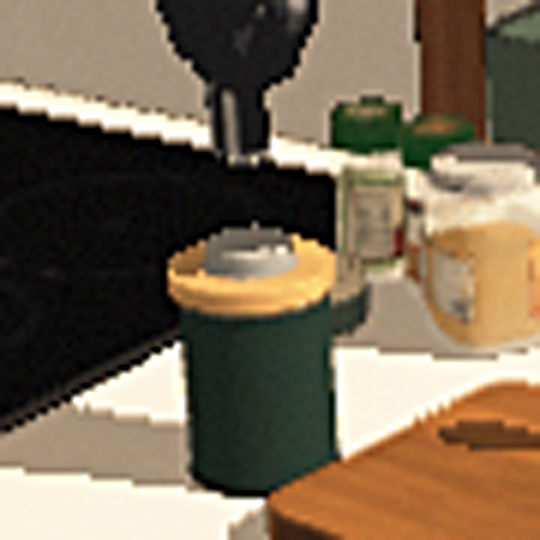

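The lid sits level on the rim with the button up (crop (250,250)). I'll press it right down once with shut fingers.

```bash
python3 -m jog '[0.003,0,-0.1,0,0,0,-1, 0.003,0,-0.18,0,0,0,-1, 0.003,0,-0.21,0,0,0,-1, 0.003,0,-0.23,0,0,0,-1, 0.003,0,-0.25,0,0,0,-1, 0.003,0,-0.265,0,0,0,-1, 0.003,0,-0.28,0,0,0,-1, 0.003,0,-0.28,0,0,0,-1]' | egrep 'tcp|wrist|gap'
for i in 1 2; do python3 -m jog '[0,0,-0.006,0,0,0,-1, 0,0,-0.006,0,0,0,-1]' | egrep 'tcp|wrist'; done
```

```text
tcp_pos: [0.5272, 0.0958, 0.1178]
wrist_force: [-2.6, -0.5, 3.5]
finger_gap: -0.0002
tcp_pos: [0.5272, 0.0959, 0.1169]
wrist_force: [-2.5, -0.0, 3.7]
tcp_pos: [0.5273, 0.0958, 0.1155]
wrist_force: [-2.0, 0.2, 4.1]
```

```bash
for i in 1 2; do python3 -m jog '[0,0,-0.006,0,0,0,-1, 0,0,-0.006,0,0,0,-1]' | egrep 'tcp|wrist'; done
```

```text
tcp_pos: [0.5273, 0.0958, 0.1148]
wrist_force: [-3.1, -0.3, 6.9]
tcp_pos: [0.5274, 0.0959, 0.1147]
wrist_force: [-5.5, -0.1, 15.5]
```

```bash
python3 -m jog '[0,0,0.02,0,0,0,-1, 0,0,0.05,0,0,0,-1, 0,0,0.1,0,0,0,-1, 0,0,0.3,0,0,0,-1, 0,0,0.5,0,0,0,-1, 0,0,0.5,0,0,0,-1]' | egrep 'tcp|wrist'
python3 -m jog '[-0.3,-0.9,0,0,0,0,-1, -0.3,-0.9,0,0,0,0,-1, -0.3,-0.9,0,0,0,0,-1, -0.3,-0.9,0,0,0,0,-1, -0.3,-0.9,0,0,0,0,-1, -0.3,-0.9,0,0,0,0,-1, -0.3,-0.9,0,0,0,0,-1, -0.3,-0.9,0,0,0,0,-1]' | egrep 'tcp|wrist'
python3 - <<'E'
from h import *
S,ds=shot('scene');T,d=shot('top');W=pts('top',d)
ht=hsv(T); f=lambda r:[(np.round(e[0],1).tolist(),np.round(e[1],1).tolist(),b,a) for e,b,a in r if e]
print('oak',f(ell((ht[...,0]<25)&(ht[...,1]>70)&(ht[...,2]>80),(205,175,252,222))),'btn',f(ell(ht[...,1]<70,(216,184,246,216))))
print(np.round(W[184:214:3,216:246:3,2]*1000))
cv2.imwrite('pics/c11.png',np.hstack([cv2.resize(T[170:230,200:260],None,fx=6,fy=6),cv2.resize(S[150:220,215:285],None,fx=5.143,fy=5.143)])[:,:,::-1])
E
```

```text
tcp_pos: [0.5312, 0.096, 0.221]
wrist_force: [1.2, 0.2, 0.3]
tcp_pos: [0.4675, -0.0842, 0.2132]
wrist_force: [0.0, 0.4, -0.4]
oak [([238.4, 200.3], [48.3, 57.5], (213, 175, 39, 47), 1516.0)] btn [([227.7, 196.9], [13.8, 18.0], (220, 189, 12, 17), 89.5)]
[[  2.   3. 117. 118. 117. 116. 702. 705. 704. 704.]
 [ -2. 122. 118. 117. 117. 118. 705. 705. 706. 702.]
 [116. 120. 114. 118. 107. 704. 705. 705. 704. 706.]
 [116. 116. 118. 118. 117. 705. 704. 705. 704. 705.]
 [118. 115. 119. 120. 706. 707. 706. 706. 705. 704.]
 [115. 117. 119. 118. 705. 705. 707. 706. 705. 704.]
 [115. 118. 118. 707. 706. 708. 707. 708. 708. 703.]
 [114. 118. 115. 707. 706. 707. 706. 706. 706. 703.]
 [113. 116. 706. 709. 708. 708. 707. 707. 700. 702.]
 [  1. 117. 707. 707. 708. 708. 707. 706. 699. 703.]]
```

View pics/c11.png

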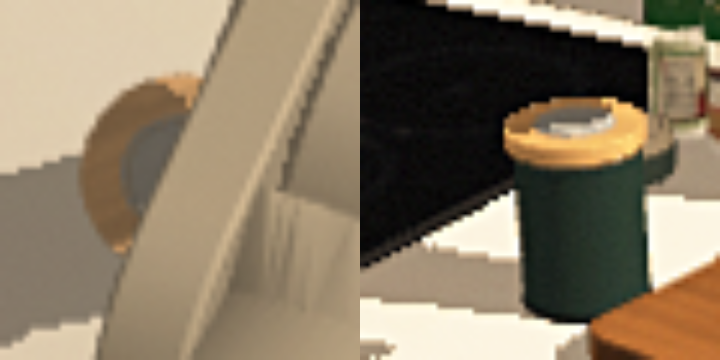

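The button is nearly flush at right crop (575,120), with its top at about 0.118 m, so it has latched. The lid is level and centred, so I'm handing in.

```bash
python3 -c "
from workcell import env;print(env.hand_in())"
```

```text
the job is handed in; nothing more can be done
None
```

Handed in: both biscuits (only two were on the board) are in the keeper, the top one about 24 mm below the rim; the lid is back on level and centred, its button reads latched down, and no verdict came back.

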